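# Slide the blade cases onto the column and snug them to the posts

### The arm

A 6-joint arm with a two-finger parallel gripper is mounted at the origin on the work surface. World frame = base frame: x ahead of the robot, y to its left, z up, the work surface at z = 0. Lengths are in m, angles in rad, forces in N, time in s.
With the tool pointing down it reaches from about 0.35 to 0.725 m from the base axis. Payload 4.3 kg.
Tool frame: the origin (TCP) lies at the very end of the fingers, on their centre line; the grasp point (between the pads) lies 19 mm behind it; z points along the fingers, y is the line along which they close (so a half turn about z gives the same grasp; the last joint's range is limited). The gripper opens to 85 mm and grips with 20 to 120 N. Pads are 22 mm wide; open, the fingers measure 114 mm over their backs; the gripper's body (76 mm by 85 mm) begins 54 mm behind the grasp point. The pads swing forward as they close: fully open they stand 13 mm farther back than shut.
Start: joints at [-1.449, 0.377, 0.081, 1.274, 0, 1.46], TCP at [0.132, -0.56, 0.231] pointing down, gripper open.
Joint ranges: [-2.72, 2.72], [-0.84, 1.66], [-1.02, 1.22], [-1.77, 2.12], [-1.37, 1.28], [-3.14, 3.14]. Speed limits (rad/s): [2.57, 2.57, 3.14, 3.14, 3.14, 3.14].

### API

Orientations are given as [roll, pitch, yaw] about the fixed x, y, z axes, in that order (R = Rz(yaw) Ry(pitch) Rx(roll)).
In Python, from rig import r, capture gives the robot as it stands.
- The arm moves only by the tool drive_tool, never from a script. Its argument "rows" is a list of rows, each an object of numbers: "tx", "ty", "tz": the shift along the tool's x, y, z in mm; "rx", "ry", "rz": the turn, a rotation vector about the tool's x, y, z in degrees. A call has 1 to 12 rows; each row is the pose to reach, as a shift and turn from the pose commanded when the call began, along the tool's axes at that moment; what a row does not reach only later rows make up. A row lasts 1/10 s, in which the tool goes at most 50 mm and 8.59 degrees, less where a joint would pass 70% of its speed; a pose out of reach is approached as far as the arm can. A call with a gripper value outside its range is refused whole. "grip" is the finger opening in mm, from 0 to 85.4, set as the call begins (left out, the last holds). The fingers move at their own pace and stop on an object; "grip_force" is the grip in N (left out, the last holds). Time passes only in rows, so rows that repeat a pose let the fingers close. It gives the time, the measured TCP pose, the force, the opening and the grip force at its end, in the units of the state.
- r.get_state(): the state, without advancing time (a new reading comes with each control period).
- capture(name): name is "scene" or "side" or "wrist"; returns a dict with "color" (384x512x3 uint8, red, green, blue), "range_z" (384x512 float32, m along the optical axis (not along the pixel's ray), 0 where there is no reading), "fovy" (degrees; the focal length in pixels is half the picture's height over the tangent of half this angle, whatever the lens; pixels are square), "cx", "cy" (the principal point, pixels), "rvec" (rotation vector, rad) and "tvec" (3), from world to camera coordinates, as OpenCV has them; the wrist camera has in their place "mount" (4x4, takes a point from camera to tool coordinates, whose origin is the TCP and whose axes are the flange's). Camera axes: x right, y down, z forward; pixel columns grow to the right and rows downward; lengths in m; the calibration is good to about 2 mm. A picture is of the moment at which its call begins: read the wrist's pose just before it.
- r.job_done(): hands the job in; it is judged then, once.
The state is a dict: "time": time; "qpos": joint angles; "joint_vel": joint speeds; "effort": joint torques, N m; "position": TCP position; "tool_rot": TCP orientation; "wrist_force": force on the tool from outside, world axes, zero at the start; "moment": the same for the moment, N m; "width": finger opening in m; "finger_force": force on a finger pad.
Only numpy, scipy, OpenCV 4.12 (cv2) and the standard library are available. Lean on these libraries where they do the work, as an engineer would, in place of code of your own. Each camera call takes 0.05 s, during which the arm holds its last target. There are 200 camera calls.

### The job

Push the case that stands between the wooden blocks back until it meets the two steel posts, and stack the other two closed cases squarely on it: slide the one from the low block across onto it, then the one from the tall block on top. Once each of these two is in place on the column, before going on, press it back for a moment, gently but firmly, so that it bears against the posts; leave a square column of three and do not disturb the glue bottle, the carved bracket or the chisel.

Things in the scene. Friction and masses are not known exactly. Their poses are not given: they have to be found in the camera images.
- board: Fixed wooden packing board on the bench, 8 mm thick, reaching from -85 to +105 mm in x and 210 mm either way in y. Origin: on its underside, under the middle of the bottom case as it starts; x points from the robot's side to the posts, y along the row of blocks, z up.
- track (a point): Point on the board's top at board x = 74 mm: mid travel of the clamped back stop, a bar with two rigid upright steel posts (14 mm diameter, at y = -30 and +30 mm, tops 157 mm above the bench). The posts' axes stand somewhere within 8 mm in x of this point; where is not reported: feel for it. Their column-side faces lie 7 mm nearer, flush with the bar. They stay put when pushed.
- base_case: Bottom case, a closed plywood case 110 (x) x 96 (y) x 55 mm high, loose, about 0.85 kg, standing on the board between the blocks (3 mm of air to each), its back face 4 to 20 mm short of the posts. Takes up to 7 N to slide, and stops dead at the posts. Origin: centre of its underside (8 mm above the bench); x towards the posts, y along the row. Over 40 N from the fingers on any case is too rough.
- low_block: Fixed laminated wooden block, 130 (x) x 146 (y) x 56.5 mm high, on the board beside the column; its top is 1.5 mm above the top of the bottom case. It stands at the column's +y or -y side. Origin: centre of its underside, at board x = 10 mm, y = 124 mm to that side; axes as the board's.
- tall_block: Fixed laminated wooden block, 130 (x) x 146 (y) x 96.5 mm high, on the board at the column's other side; its top is 1.5 mm above the top of a 40 mm case lying on the bottom case. Origin: centre of its underside, at board x = 10 mm, y = 124 mm to that side; axes as the board's.
- middle_case: Closed plywood case 110 (x) x 96 (y) x 40 mm high, loose, 0.3 to 0.55 kg, lying within 4 mm (y) of the middle of the low block, set 6 to 18 mm nearer the robot's side than the bottom case starts, skewed up to 0.2 rad. Too wide to grasp; takes up to 4 N to slide. It bears well on the posts with 3 N or more beyond that. Origin: centre of its underside; x along its 110 mm side (hinges on its back face at +x, clasps at -x), z up.
- top_case: Closed plywood case 110 (x) x 96 (y) x 34 mm high, loose, 0.2 to 0.45 kg, lying within 4 mm (y) of the middle of the tall block, set 6 to 18 mm nearer the robot's side than the bottom case starts, skewed up to 0.2 rad. Too wide to grasp; slides and bears on the posts as the middle case does. Origin and axes as for the middle case.
- glue: Bystander: white glue bottle, 56 mm diameter, 140 mm high, beyond the posts. Origin: centre of its underside.
- corbel: Bystander: carved wooden bracket, 50 x 110 x 52 mm, beyond the posts. Origin: centre of its underside.
- chisel: Bystander: chisel 240 mm long with a yellow handle, 20 mm high, lying on the bench. Origin: middle of its length, on its underside; x along the blade.
Not all that is in view belongs to the job. What is shaped like the top_case but purple or turquoise is not meant.

How it is judged:
On the way, in this order (a step that is already met when the one before it is completed fails the run):
1. the case from the low block lies squarely on the bottom case and is pressed against the posts with at least 3 N (x of middle_case in the frame of base_case between -0.0045 and 0.0045 m and y of middle_case in the frame of base_case between -0.0045 and 0.0045 m and z of middle_case in the frame of base_case between 0.052 and 0.058 m and angle between the x axis of middle_case and the x axis of base_case, either way round below 0.05 rad and angle between middle_case's own z axis and vertical below 0.03 rad and contact force between middle_case and board above 3 N), for 0.1 s.
2. the case from the tall block lies squarely on the column and is pressed against the posts with at least 3 N (x of middle_case in the frame of base_case between -0.0045 and 0.0045 m and y of middle_case in the frame of base_case between -0.0045 and 0.0045 m and z of middle_case in the frame of base_case between 0.052 and 0.058 m and angle between the x axis of each of middle_case, top_case and the x axis of base_case, either way round below 0.05 rad and angle between each of middle_case, top_case's own z axis and vertical below 0.03 rad and x of top_case in the frame of base_case between -0.0045 and 0.0045 m and y of top_case in the frame of base_case between -0.0045 and 0.0045 m and z of top_case in the frame of base_case between 0.092 and 0.098 m and contact force between top_case and board above 3 N), for 0.1 s.
At the end, for the whole second after the job is handed in: Middle, then top case lie flat on the bottom case, each within 4.5 mm of it in x and y, 0.05 rad in turn, tilted under 0.03 rad; the bottom case is no nearer the robot's side than at the start, within 5 mm of the middle (y) and 0.05 rad of square to the board; all at rest (x of middle_case in the frame of base_case between -0.0045 and 0.0045 m and y of middle_case in the frame of base_case between -0.0045 and 0.0045 m and z of middle_case in the frame of base_case between 0.052 and 0.058 m and angle between the x axis of each of middle_case, top_case and the x axis of base_case, either way round below 0.05 rad and angle between each of middle_case, top_case's own z axis and vertical below 0.03 rad and x of top_case in the frame of base_case between -0.0045 and 0.0045 m and y of top_case in the frame of base_case between -0.0045 and 0.0045 m and z of top_case in the frame of base_case between 0.092 and 0.098 m and linear speed of each of base_case, middle_case, top_case below 0.01 m/s and x of base_case in the frame of board above 0 m and y of base_case in the frame of board between -0.005 and 0.005 m and angle between the x axis of base_case and the x axis of board, either way round below 0.05 rad); the robot touches nothing.
It fails at once if a case is pushed with more than 40 N (contact force between the fingers and base_case above 40 N or contact force between the fingers and middle_case above 40 N or contact force between the fingers and top_case above 40 N).
It fails at once if a bystander is moved by more than 30 mm (distance of any of glue, corbel, chisel from where it was at the start of the episode above 0.03 m).
It also fails if it takes over 72 s, if anything falls off the work surface, if the arm or the gripper's body presses on something with over 40 N, if the wrist force passes 120 N, or if a joint passes its speed limit or range.

## Working session

There is one attempt and no reset: what is moved stays moved. The work goes in short steps, Python scripts to look and compute and a tool call to move; the robot and the scene stay as the last step left them, time stands still between calls to the robot, and variables do not carry over. Pictures are saved under pics/ and viewed, at most 10 in all, crops included, and the job is handed in when it is done.

Besides the shell and the picture viewer there is one more tool, called after "Emit:" as name([rows], argument=value, ...), one row to a line, values as JSON. drive_tool: Moves the arm, as the interface text tells. Its arguments: {"type":"object","properties":{"rows":{"type":"array"},"grip":{"type":"number"},"grip_force":{"type":"number"}},"required":["rows"]}

```bash
ls; mkdir -p pics; cat > h.py <<'E'
import numpy as np, cv2
from rig import r, capture
from scipy.spatial.transform import Rotation as R
def pts(c):
    h,w=c['range_z'].shape; f=h/2/np.tan(np.radians(c['fovy'])/2)
    v,u=np.mgrid[:h,:w]; z=c['range_z'].astype(float)
    P=np.stack([(u-c['cx'])/f*z,(v-c['cy'])/f*z,z],-1)
    if 'mount' in c:
        M=np.array(c['mount']); return P@M[:3,:3].T+M[:3,3]
    Rm=cv2.Rodrigues(np.array(c['rvec'],float))[0]
    return (P-np.array(c['tvec']).ravel())@Rm
def grab(n,tag):
    c=capture(n); cv2.imwrite(f'pics/{tag}.png',c['color'][...,::-1]); np.savez(f'{tag}.npz',**c); return c
E
python3 - <<'E'
from h import *
print(r.get_state())
a=grab('scene','s0');b=grab('side','d0')
cv2.imwrite('pics/both.png',cv2.resize(np.vstack([a['color'],b['color']])[...,::-1],None,fx=.78,fy=.78))
for c in(a,b): print(c['fovy'],c['cx'],c['cy'],c['rvec'],c['tvec'])
E
```

```text
pics
{'time': 0.0, 'qpos': array([-1.44930568e+00,  3.78085548e-01,  7.96100671e-02,  1.27440623e+00,
        2.78022790e-05,  1.46046822e+00]), 'joint_vel': array([ 8.76619273e-04,  9.19274293e-04, -3.05003856e-04, -5.56398213e-05,
        5.27190606e-04,  9.50618239e-04]), 'effort': array([-5.07806963e-04, -4.63605702e+01,  2.69873983e+01,  2.08111253e-02,
       -6.71437988e-05, -3.93688325e-06]), 'position': array([ 0.13202242, -0.55895317,  0.23034192]), 'tool_rot': array([-3.13952301e+00, -2.57243248e-04,  2.31818458e-01]), 'wrist_force': array([-0.07344554,  0.01633973,  1.32986075]), 'moment': array([-0.03495985, -0.02734682, -0.00828633]), 'finger_force': 0.0, 'width': 0.0852084029116619}
48.61717665172775 262.11997647904104 188.17759364529056 [ 1.46112315  2.13442268 -0.8582718 ] [ 0.26026472 -0.25317839  1.51368765]
48.09113743321386 249.57696818340582 187.30259648635635 [ 0.83044177 -2.53156121  1.13467616] [0.3525964  0.31206712 0.91558473]
```

View pics/both.png

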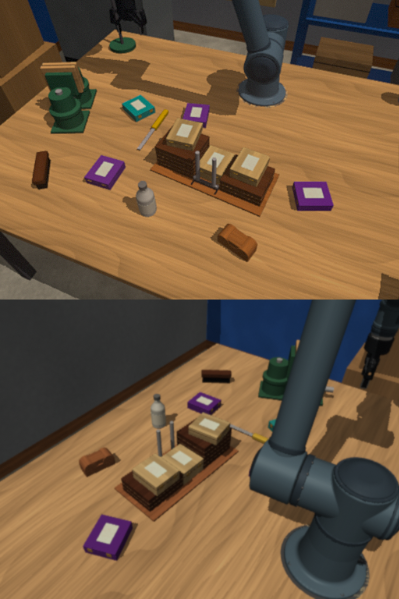

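The pictures show the board with tall block (scene ~ (185,150)), low block (~(250,170)), base case between them, and posts toward the scene camera. Now measuring from depth.

```bash
python3 - <<'E'
from h import *
for t in('s0','d0'):
    c=dict(np.load(t+'.npz')); P=pts(c); col=c['color']
    hsv=cv2.cvtColor(col,cv2.COLOR_RGB2HSV)
    n=np.cross(cv2.blur(np.gradient(P,axis=1),(3,3)),cv2.blur(np.gradient(P,axis=0),(3,3))); n/=np.linalg.norm(n,axis=-1,keepdims=True)+1e-12
    ok=(abs(n[...,2])>.9)&(c['range_z']>0)&(np.hypot(P[...,0],P[...,1])<.85)
    ok&=np.hypot(P[...,0],P[...,1])>.3
    for name,z0 in(('board',.008),('base',.063),('lowblk',.0645),('mid/tallblk',.1045),('top',.1385)):
        m=(ok&(abs(P[...,2]-z0)<.005)).astype(np.uint8)
        k,l,s,ce=cv2.connectedComponentsWithStats(m,connectivity=4)
        for i in range(1,k):
            if s[i,4]>60:
                q=P[l==i]; re=cv2.minAreaRect((q[:,:2]*1000).astype(np.float32))
                print(t,name,s[i,4],ce[i].round(),q.mean(0).round(4),[np.round(a,1) for a in re],np.median(col[l==i],0),)
E
```

```text
s0 board 489 [236. 230.] [ 0.5989 -0.1236  0.0084] [array([ 599.3, -118.3]), array([231.4,  26.5]), np.float64(82.9)] [150.  86.  37.]
s0 board 554 [314. 257.] [0.6039 0.1008 0.0086] [array([541.5,  91.1]), array([158.9, 186.8]), np.float64(83.2)] [147.  84.  37.]
s0 base 1057 [287. 214.] [ 0.5372 -0.0009  0.064 ] [array([540.1,  24.1]), array([241.4, 109.4]), np.float64(70.3)] [175. 136.  81.]
s0 base 203 [341. 230.] [0.5409 0.1475 0.0651] [array([549.4, 145.2]), array([ 20.6, 116. ]), np.float64(84.3)] [84. 46. 23.]
s0 lowblk 717 [278. 204.] [ 0.5144 -0.0328  0.0636] [array([520.6, -32.1]), array([104.5, 100.7]), np.float64(82.1)] [179. 141.  84.]
s0 lowblk 208 [341. 230.] [0.5406 0.1477 0.0652] [array([549.4, 145.2]), array([ 20.6, 116. ]), np.float64(84.3)] [84. 46. 23.]
s0 lowblk 336 [306. 235.] [0.5878 0.0699 0.0652] [array([584.9,  70. ]), array([125.1,  48.1]), np.float64(75.0)] [86. 47. 23.]
s0 mid/tallblk 372 [227. 193.] [ 0.5623 -0.1587  0.105 ] [array([ 558.8, -162.4]), array([136.1,  41.4]), np.float64(80.4)] [83. 45. 23.]
s0 mid/tallblk 63 [257. 185.] [ 0.5047 -0.0963  
[... 978 characters left out ...]
 np.float64(85.6)] [175. 144.  94.]
d0 lowblk 328 [177. 240.] [0.544  0.1457 0.0645] [array([544.7, 142.8]), array([ 29.9, 119.1]), np.float64(84.0)] [63. 33. 20.]
d0 mid/tallblk 124 [239. 172.] [ 0.5494 -0.1038  0.1041] [array([ 548.4, -100.5]), array([35. , 78.3]), np.float64(61.9)] [61. 32. 19.]
d0 mid/tallblk 109 [259. 184.] [ 0.4786 -0.0976  0.104 ] [array([481.3, -98.2]), array([28.7, 48.6]), np.float64(86.5)] [66. 35. 21.]
d0 mid/tallblk 1050 [199. 219.] [0.5224 0.0887 0.1044] [array([520.8,  87.9]), array([ 88.8, 101.2]), np.float64(83.8)] [175. 144.  94.]
d0 top 634 [270. 161.] [ 0.4873 -0.1572  0.1383] [array([ 490.9, -154.4]), array([99.9, 87.3]), np.float64(5.8)] [160. 134.  91.]
```

```bash
python3 - <<'E'
from h import *
for t in('s0','d0'):
    c=dict(np.load(t+'.npz')); P=pts(c)
    n=np.cross(cv2.blur(np.gradient(P,axis=1),(5,5)),cv2.blur(np.gradient(P,axis=0),(5,5))); n/=np.linalg.norm(n,axis=-1,keepdims=True)+1e-12
    near=(P[...,0]>.38)&(P[...,0]<.64)&(abs(P[...,1])<.24)&(abs(n[...,2])<.35)&(P[...,2]>.02)
    for nm,d in(('x',(.993,-.12)),('y',(.12,.993))):
        al=n[...,0]*d[0]+n[...,1]*d[1]
        for zr in((.02,.06),(.07,.1)):
            m=(near&(abs(al)>.93)&(P[...,2]>zr[0])&(P[...,2]<zr[1])).astype(np.uint8)
            k,l,s,ce=cv2.connectedComponentsWithStats(m,connectivity=4)
            for i in range(1,k):
                if s[i,4]>60:
                    q=P[l==i][:,:2]; mu=np.median(q,0); vx,vy,x0,y0=cv2.fitLine((q*1000).astype(np.float32),cv2.DIST_HUBER,0,.01,.01).ravel()
                    print(t,nm,zr,s[i,4],ce[i].round(),'pt',x0.round(1),y0.round(1),'ang',np.degrees(np.arctan2(vy,vx)).round(1),'ext',np.ptp(q,0).round(3))
E
```

```text
s0 x (0.02, 0.06) 308 [226. 214.] pt 579.7 -157.6 ang 83.8 ext [0.019 0.134]
s0 x (0.02, 0.06) 208 [296. 242.] pt 601.8 49.5 ang 83.7 ext [0.013 0.077]
s0 x (0.02, 0.06) 147 [322. 253.] pt 609.7 120.0 ang 83.9 ext [0.01  0.059]
s0 x (0.07, 0.1) 289 [223. 203.] pt 578.9 -162.0 ang 83.3 ext [0.018 0.127]
s0 x (0.07, 0.1) 142 [306. 226.] pt 576.1 64.5 ang 83.5 ext [0.009 0.051]
s0 y (0.02, 0.06) 94 [342. 241.] pt 558.0 158.6 ang -6.4 ext [0.13  0.016]
s0 y (0.07, 0.1) 79 [262. 190.] pt 504.0 -84.9 ang -6.1 ext [0.065 0.008]
s0 y (0.07, 0.1) 66 [336. 222.] pt 545.6 131.7 ang -6.8 ext [0.103 0.012]
d0 x (0.02, 0.06) 263 [277. 196.] pt 450.3 -144.0 ang 83.7 ext [0.017 0.144]
d0 x (0.02, 0.06) 98 [244. 223.] pt 464.5 -12.3 ang 84.1 ext [0.009 0.056]
d0 x (0.02, 0.06) 248 [213. 247.] pt 476.4 93.5 ang 83.9 ext [0.014 0.114]
d0 x (0.07, 0.1) 84 [287. 178.] pt 446.0 -182.1 ang 83.4 ext [0.008 0.058]
d0 x (0.07, 0.1) 171 [212. 237.] pt 470.2 103.2 ang 83.6 ext [0.011 0.076]
d0 y (0.02, 0.06) 89 [162. 240.] pt 587.8 154.9 ang -5.8 ext [0.047 0.007]
d0 y (0.02, 0.06) 148 [182. 257.] pt 516.5 162.7 ang -6.5 ext [0.072 0.009]
d0 y (0.07, 0.1) 227 [244. 186.] pt 519.6 -87.0 ang -6.3 ext [0.11  0.015]
d0 y (0.07, 0.1) 183 [185. 234.] pt 525.7 133.7 ang -6.6 ext [0.095 0.012]
```

Emit:
drive_tool([
  {"tz": -50},
  {"tz": -100},
  {"tz": -120},
  {"tz": -140},
  {"tz": -160},
], grip=0)

```text
invalid input
```

```bash
cat >> h.py <<'E'
O=np.array([.5175,-.0353]); YB=-.1086
B=np.array([[np.cos(YB),-np.sin(YB)],[np.sin(YB),np.cos(YB)]])
def st():
    s=r.get_state(); b=B.T@(s['position'][:2]-O)*1000
    print('t',round(s['time'],2),'board',b.round(1),'z',round(s['position'][2]*1000,1),'rpy',np.round(s['tool_rot'],3),'F_board',(B.T@s['wrist_force'][:2]).round(1),round(s['wrist_force'][2],1),'w',round(s['width']*1000,1))
    return s
def to(bx,by,z,yaw):
    "shift/turn rows from the measured pose to a board-frame target (mm), yaw relative to the board in deg"
    s=r.get_state(); T=R.from_euler('xyz',s['tool_rot']); p=np.r_[O+B@np.array([bx,by])/1000,z/1000]
    G=R.from_euler('xyz',[np.pi,0,YB+np.radians(yaw)])
    print((bx,by,z,yaw),'t',(T.inv().apply(p-s['position'])*1000).round(1),'r',np.degrees((T.inv()*G).as_rotvec()).round(1))
E
python3 - <<'E'
from h import *
st(); to(-85,0,230,180)
E
```

```text
t 0.1 board [-326.5 -562.4] z 230.4 rpy [-3.14  -0.     0.232] F_board [-0.6 -0.6] -1.0 w 85.5
(-85, 0, 230, 180) t [ 415.4 -449.5    1.3] r [  -0.    -0.2 -160.5]
```

Emit:
drive_tool([
  {"tx": 415, "ty": -449, "tz": 1, "rx": 0, "ry": 0, "rz": -160},
  {"tx": 415, "ty": -449, "tz": 1, "rx": 0, "ry": 0, "rz": -160},
  {"tx": 415, "ty": -449, "tz": 1, "rx": 0, "ry": 0, "rz": -160},
  {"tx": 415, "ty": -449, "tz": 1, "rx": 0, "ry": 0, "rz": -160},
  {"tx": 415, "ty": -449, "tz": 1, "rx": 0, "ry": 0, "rz": -160},
  {"tx": 415, "ty": -449, "tz": 1, "rx": 0, "ry": 0, "rz": -160},
  {"tx": 415, "ty": -449, "tz": 1, "rx": 0, "ry": 0, "rz": -160},
  {"tx": 415, "ty": -449, "tz": 1, "rx": 0, "ry": 0, "rz": -160},
  {"tx": 415, "ty": -449, "tz": 1, "rx": 0, "ry": 0, "rz": -160},
  {"tx": 415, "ty": -449, "tz": 1, "rx": 0, "ry": 0, "rz": -160},
  {"tx": 415, "ty": -449, "tz": 1, "rx": 0, "ry": 0, "rz": -160},
  {"tx": 415, "ty": -449, "tz": 1, "rx": 0, "ry": 0, "rz": -160},
], grip=50)

```text
time: 1.3
position: [0.4276, -0.0352, 0.2302]
tool_rot: [-3.141, 0.0, 2.038]
wrist_force: [1.3, -0.1, 0.3]
width: 0.05
finger_force: 0.0
```

```bash
python3 - <<'E'
from h import *
st(); to(-85,0,230,180); to(-85,0,40,180)
E
```

```text
t 1.3 board [-89.4  -9.6] z 230.2 rpy [-3.141  0.     2.038] F_board [1.3 0. ] 0.3 w 50.0
(-85, 0, 230, 180) t [5.7 9.  0.2] r [ -0.   0. -57.]
(-85, 0, 40, 180) t [  5.7   9.  190.2] r [ -0.   0. -57.]
```

Emit:
drive_tool([
  {"tx": 6, "ty": 9, "tz": 20, "rx": 0, "ry": 0, "rz": -57},
  {"tx": 6, "ty": 9, "tz": 40, "rx": 0, "ry": 0, "rz": -57},
  {"tx": 6, "ty": 9, "tz": 60, "rx": 0, "ry": 0, "rz": -57},
  {"tx": 6, "ty": 9, "tz": 80, "rx": 0, "ry": 0, "rz": -57},
  {"tx": 6, "ty": 9, "tz": 100, "rx": 0, "ry": 0, "rz": -57},
  {"tx": 6, "ty": 9, "tz": 120, "rx": 0, "ry": 0, "rz": -57},
  {"tx": 6, "ty": 9, "tz": 140, "rx": 0, "ry": 0, "rz": -57},
  {"tx": 6, "ty": 9, "tz": 170, "rx": 0, "ry": 0, "rz": -57},
  {"tx": 6, "ty": 9, "tz": 195, "rx": 0, "ry": 0, "rz": -57},
  {"tx": 6, "ty": 9, "tz": 195, "rx": 0, "ry": 0, "rz": -57},
])

```text
time: 2.3
position: [0.4291, -0.0272, 0.0324]
tool_rot: [3.141, -0.007, 3.027]
wrist_force: [-0.6, 0.2, 0.2]
width: 0.0499
finger_force: 0.0
```

```bash
python3 - <<'E'
from h import *
st(); to(-67,0,35,180)
c=grab('side','d1'); cv2.imwrite('pics/c1.png',cv2.resize(c['color'][130:290,120:340,::-1],None,fx=3,fy=3))
E
```

```text
t 2.3 board [-88.8  -1.5] z 32.4 rpy [ 3.141 -0.007  3.027] F_board [-0.6  0.1] 0.2 w 49.9
(-67, 0, 35, 180) t [-21.7   1.6  -2.7] r [ 0.  -0.4 -0.4]
```

View pics/c1.png

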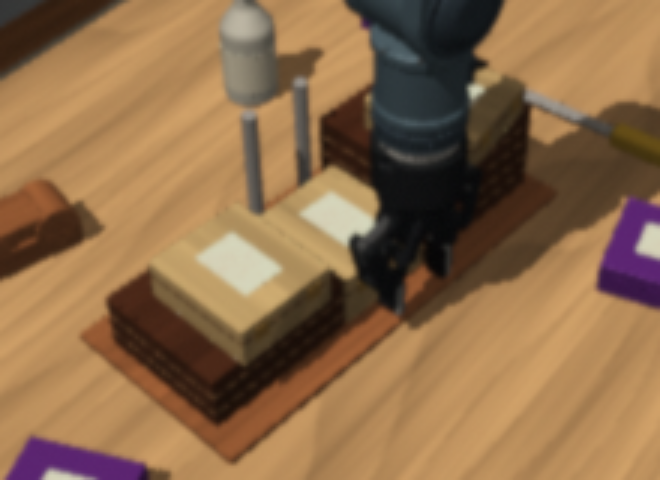

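The gripper stands in front of the base case, with the fingers at crop (395,260); now push.

Emit:
drive_tool([
  {"tx": -8, "ty": 1.5, "tz": -2, "rx": 0, "ry": -0.4, "rz": -0.4},
  {"tx": -14, "ty": 1.5, "tz": -2, "rx": 0, "ry": -0.4, "rz": -0.4},
  {"tx": -18, "ty": 1.5, "tz": -2, "rx": 0, "ry": -0.4, "rz": -0.4},
  {"tx": -20, "ty": 1.5, "tz": -2, "rx": 0, "ry": -0.4, "rz": -0.4},
  {"tx": -22, "ty": 1.5, "tz": -2, "rx": 0, "ry": -0.4, "rz": -0.4},
  {"tx": -23, "ty": 1.5, "tz": -2, "rx": 0, "ry": -0.4, "rz": -0.4},
  {"tx": -24, "ty": 1.5, "tz": -2, "rx": 0, "ry": -0.4, "rz": -0.4},
  {"tx": -25, "ty": 1.5, "tz": -2, "rx": 0, "ry": -0.4, "rz": -0.4},
])

```text
time: 3.15
position: [0.4488, -0.0283, 0.0359]
tool_rot: [-3.141, -0.009, 3.031]
wrist_force: [-18.5, 0.6, 3.1]
width: 0.0499
finger_force: 0.0
```

```bash
python3 -c "
from h import *
st()"
```

```text
t 3.15 board [-69.   -0.5] z 35.9 rpy [-3.141 -0.009  3.031] F_board [-18.5  -1.4] 3.1 w 49.9
```

Emit:
drive_tool([
  {"tx": -1, "ty": 0, "tz": 0, "rx": 0, "ry": 0, "rz": 0},
  {"tx": -2, "ty": 0, "tz": 0, "rx": 0, "ry": 0, "rz": 0},
  {"tx": -2, "ty": 0, "tz": 0, "rx": 0, "ry": 0, "rz": 0},
])

```text
time: 3.45
position: [0.4487, -0.0282, 0.0351]
tool_rot: [-3.141, -0.013, 3.031]
wrist_force: [-20.7, 1.5, 7.4]
width: 0.0501
finger_force: 0.0
```

```bash
python3 -c "
from h import *
st()"
```

```text
t 3.45 board [-69.1  -0.4] z 35.1 rpy [-3.141 -0.013  3.031] F_board [-20.7  -0.7] 7.4 w 50.1
```

Emit:
drive_tool([
  {"tx": 6, "ty": 0, "tz": 0, "rx": 0, "ry": 0, "rz": 0},
  {"tx": 14, "ty": 0, "tz": -3, "rx": 0, "ry": 0, "rz": 0},
  {"tx": 14, "ty": 0, "tz": -8, "rx": 0, "ry": 0, "rz": 0},
  {"tx": 14, "ty": 0, "tz": -8, "rx": 0, "ry": 0, "rz": 0},
  {"tx": 14, "ty": 0, "tz": -8, "rx": 0, "ry": 0, "rz": 0},
], grip=0)

```text
time: 3.95
position: [0.4475, -0.0283, 0.0463]
tool_rot: [-3.141, 0.01, 3.034]
wrist_force: [0.7, 0.9, 0.2]
width: -0.0002
finger_force: 0.0
```

```bash
python3 - <<'E'
from h import *
st(); to(-70,0,43,180)
c=grab('side','d2'); P=pts(c)
# base front face points: rows between blocks
b=(P[...,:2]-O)@B*1000
m=(abs(b[...,1])<45)&(P[...,2]>.02)&(P[...,2]<.05)&(b[...,0]>-60)&(b[...,0]<-30)
print(m.sum(),np.percentile(b[m][:,0],[10,50,90]),np.percentile(b[m][:,1],[0,50,100]))
cv2.imwrite('pics/c2.png',cv2.resize(c['color'][130:290,120:340,::-1],None,fx=3,fy=3))
E
```

```text
t 3.95 board [-70.3  -0.7] z 46.3 rpy [-3.141  0.01   3.034] F_board [0.6 1. ] 0.2 w -0.2
(-70, 0, 43, 180) t [-0.3  0.7  3.3] r [-0.   0.6  0. ]
103 [-56.32125369 -54.94234344 -53.78988502] [-43.69205636  20.09249798  44.8010657 ]
```

View pics/c2.png

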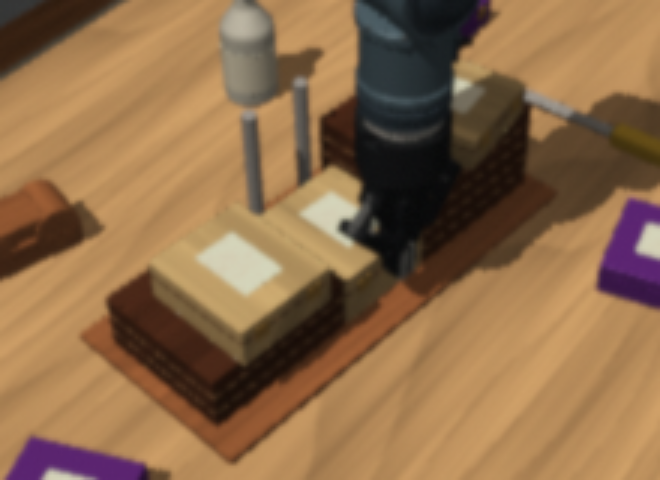

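The fingers are shut at crop (405,265) and the base has not moved, so wide finger links must have met a block. I'll push with the shut fingers instead.

Emit:
drive_tool([
  {"tx": -2, "ty": 0.5, "tz": 2, "rx": 0, "ry": 0, "rz": 0},
  {"tx": -4, "ty": 0.5, "tz": 2, "rx": 0, "ry": 0, "rz": 0},
  {"tx": -6, "ty": 0.5, "tz": 2, "rx": 0, "ry": 0, "rz": 0},
  {"tx": -8, "ty": 0.5, "tz": 2, "rx": 0, "ry": 0, "rz": 0},
  {"tx": -8, "ty": 0.5, "tz": 2, "rx": 0, "ry": 0, "rz": 0},
])

```text
time: 4.5
position: [0.4513, -0.028, 0.0426]
tool_rot: [-3.141, 0.002, 3.034]
wrist_force: [-5.7, -0.1, 3.8]
width: -0.0001
finger_force: 2.5
```

```bash
python3 -c "
from h import *
st()"
```

```text
t 4.5 board [-66.6   0.1] z 42.6 rpy [-3.141e+00  2.000e-03  3.034e+00] F_board [-5.6 -0.7] 3.8 w -0.1
```

Emit:
drive_tool([
  {"tx": -1, "ty": 0, "tz": 0, "rx": 0, "ry": 0, "rz": 0},
  {"tx": -2, "ty": 0, "tz": 0, "rx": 0, "ry": 0, "rz": 0},
  {"tx": -2, "ty": 0, "tz": 0, "rx": 0, "ry": 0, "rz": 0},
])

```text
time: 4.8
position: [0.4522, -0.028, 0.0423]
tool_rot: [-3.142, 0.001, 3.034]
wrist_force: [-7.2, 0.9, 4.5]
width: 0.0002
finger_force: 3.4
```

```bash
python3 -c "
from h import *
st()"
```

```text
t 4.8 board [-65.7   0.2] z 42.3 rpy [-3.142e+00  1.000e-03  3.034e+00] F_board [-7.2  0.1] 4.5 w 0.2
```

Emit:
drive_tool([
  {"tx": -2, "ty": 0, "tz": 0, "rx": 0, "ry": 0, "rz": 0},
  {"tx": -4, "ty": 0, "tz": 0, "rx": 0, "ry": 0, "rz": 0},
  {"tx": -6, "ty": 0, "tz": 0, "rx": 0, "ry": 0, "rz": 0},
  {"tx": -6, "ty": 0, "tz": 0, "rx": 0, "ry": 0, "rz": 0},
  {"tx": -6, "ty": 0, "tz": 0, "rx": 0, "ry": 0, "rz": 0},
])

```text
time: 5.3
position: [0.4599, -0.0289, 0.0424]
tool_rot: [3.141, 0.004, 3.034]
wrist_force: [-3.1, 0.8, -2.7]
width: 0.0002
finger_force: 1.6
```

```bash
python3 -c "
from h import *
st()"
```

```text
t 5.3 board [-58.    0.1] z 42.4 rpy [3.141 0.004 3.034] F_board [-3.2  0.4] -2.7 w 0.2
```

Emit:
drive_tool([
  {"tx": -2, "ty": 0, "tz": 0, "rx": 0, "ry": 0, "rz": 0},
  {"tx": -4, "ty": 0, "tz": 0, "rx": 0, "ry": 0, "rz": 0},
  {"tx": -4, "ty": 0, "tz": 0, "rx": 0, "ry": 0, "rz": 0},
  {"tx": -4, "ty": 0, "tz": 0, "rx": 0, "ry": 0, "rz": 0},
])

```text
time: 5.7
position: [0.4632, -0.0293, 0.0427]
tool_rot: [-3.141, 0.002, 3.034]
wrist_force: [-9.1, 0.9, 0.6]
width: 0.0003
finger_force: 4.0
```

```bash
python3 -c "
from h import *
st()"
```

```text
t 5.7 board [-54.7   0.1] z 42.7 rpy [-3.141e+00  2.000e-03  3.034e+00] F_board [-9.1 -0.1] 0.6 w 0.3
```

Emit:
drive_tool([
  {"tx": -2, "ty": 0, "tz": 0, "rx": 0, "ry": 0, "rz": 0},
  {"tx": -4, "ty": 0, "tz": 0, "rx": 0, "ry": 0, "rz": 0},
  {"tx": -4, "ty": 0, "tz": 0, "rx": 0, "ry": 0, "rz": 0},
  {"tx": -4, "ty": 0, "tz": 0, "rx": 0, "ry": 0, "rz": 0},
])

```text
time: 6.1
position: [0.4632, -0.0292, 0.0424]
tool_rot: [-3.141, -0.004, 3.034]
wrist_force: [-16.4, 1.0, 10.3]
width: 0.0001
finger_force: 8.4
```

```bash
python3 -c "
from h import *
st()"
```

```text
t 6.1 board [-54.7   0.1] z 42.4 rpy [-3.141 -0.004  3.034] F_board [-16.4  -0.8] 10.3 w 0.1
```

Emit:
drive_tool([
  {"tx": -2, "ty": 0, "tz": 0, "rx": 0, "ry": 0, "rz": 0},
  {"tx": -3, "ty": 0, "tz": 0, "rx": 0, "ry": 0, "rz": 0},
  {"tx": -3, "ty": 0, "tz": 0, "rx": 0, "ry": 0, "rz": 0},
])

```text
time: 6.4
position: [0.4631, -0.0291, 0.0417]
tool_rot: [-3.141, -0.01, 3.034]
wrist_force: [-22.0, 1.2, 15.0]
width: 0.0
finger_force: 11.2
```

```bash
python3 -c "
from h import *
st()"
```

```text
t 6.4 board [-54.7   0.2] z 41.7 rpy [-3.141 -0.01   3.034] F_board [-22.   -1.2] 15.0 w 0.0
```

Emit:
drive_tool([
  {"tx": 10, "ty": 0, "tz": 0, "rx": 0, "ry": 0, "rz": 0},
  {"tx": 30, "ty": 0, "tz": -5, "rx": 0, "ry": 0, "rz": 0},
  {"tx": 30, "ty": 0, "tz": -50, "rx": 0, "ry": 0, "rz": 0},
  {"tx": 30, "ty": 0, "tz": -100, "rx": 0, "ry": 0, "rz": 0},
  {"tx": 30, "ty": 20, "tz": -140, "rx": 0, "ry": 0, "rz": 8},
  {"tx": 20, "ty": 65, "tz": -150, "rx": 0, "ry": 0, "rz": 16},
  {"tx": 0, "ty": 110, "tz": -150, "rx": 0, "ry": 0, "rz": 24},
  {"tx": -20, "ty": 150, "tz": -150, "rx": 0, "ry": 0, "rz": 32},
  {"tx": -40, "ty": 190, "tz": -150, "rx": 0, "ry": 0, "rz": 40},
  {"tx": -40, "ty": 205, "tz": -150, "rx": 0, "ry": 0, "rz": 48},
  {"tx": -40, "ty": 205, "tz": -150, "rx": 0, "ry": 0, "rz": 56},
  {"tx": -40, "ty": 205, "tz": -150, "rx": 0, "ry": 0, "rz": 64},
], grip=60)

```text
time: 7.6
position: [0.536, 0.1708, 0.1947]
tool_rot: [3.13, 0.004, 1.913]
wrist_force: [0.1, 1.1, -0.4]
width: 0.0602
finger_force: 0.0
```

```bash
python3 - <<'E'
from h import *
st(); to(-7,200,150,90); to(-7,200,73,90)
c=grab('scene','s1'); P=pts(c); b=(P[...,:2]-O)@B*1000
m=(abs(b[...,1])<40)&(P[...,2]>.02)&(P[...,2]<.055)&(b[...,0]>50)&(b[...,0]<72)
print('base back',m.sum(),np.percentile(b[m][:,0],[10,50,90]))
E
```

```text
t 7.6 board [ -3.9 206.9] z 194.7 rpy [3.13  0.004 1.913] F_board [-0.   1.1] -0.4 w 60.2
(-7, 200, 150, 90) t [-4.7 -6.3 44.6] r [ 0.7  0.1 25.8]
(-7, 200, 73, 90) t [ -4.4  -7.2 121.6] r [ 0.7  0.1 25.8]
base back 158 [65.29329122 67.01066287 68.81607505]
```

Emit:
drive_tool([
  {"tx": -2, "ty": -2, "tz": 30, "rx": 0.2, "ry": 0, "rz": 8},
  {"tx": -4, "ty": -5, "tz": 60, "rx": 0.4, "ry": 0, "rz": 16},
  {"tx": -4.5, "ty": -7, "tz": 90, "rx": 0.7, "ry": 0, "rz": 24},
  {"tx": -4.5, "ty": -7, "tz": 115, "rx": 0.7, "ry": 0, "rz": 26},
  {"tx": -4.5, "ty": -7, "tz": 120, "rx": 0.7, "ry": 0, "rz": 26},
  {"tx": -4.5, "ty": -7, "tz": 121, "rx": 0.7, "ry": 0, "rz": 26},
  {"tx": -4.5, "ty": -7, "tz": 121, "rx": 0.7, "ry": 0, "rz": 26},
])

```text
time: 8.35
position: [0.5309, 0.1628, 0.0742]
tool_rot: [-3.14, 0.002, 1.464]
wrist_force: [-0.2, -0.8, -0.3]
width: 0.0602
finger_force: 0.0
```

```bash
python3 - <<'E'
from h import *
st(); to(-7,180,73,90); to(-7,62,73,90)
E
```

```text
t 8.35 board [ -8.2 198.4] z 74.2 rpy [-3.140e+00  2.000e-03  1.464e+00] F_board [-0.1 -0.8] -0.3 w 60.2
(-7, 180, 73, 90) t [-18.4   1.1   1.2] r [-0.1  0.1  0.1]
(-7, 62, 73, 90) t [-136.4    0.9    1.4] r [-0.1  0.1  0.1]
```

Emit:
drive_tool([
  {"tx": -10, "ty": 1, "tz": 1, "rx": 0, "ry": 0, "rz": 0},
  {"tx": -16, "ty": 1, "tz": 1, "rx": 0, "ry": 0, "rz": 0},
  {"tx": -20, "ty": 1, "tz": 1, "rx": 0, "ry": 0, "rz": 0},
  {"tx": -24, "ty": 1, "tz": 1, "rx": 0, "ry": 0, "rz": 0},
  {"tx": -30, "ty": 1, "tz": 1, "rx": 0, "ry": 0, "rz": 0},
  {"tx": -38, "ty": 1, "tz": 1, "rx": 0, "ry": 0, "rz": 0},
  {"tx": -46, "ty": 1, "tz": 1, "rx": 0, "ry": 0, "rz": 0},
  {"tx": -54, "ty": 1, "tz": 1, "rx": 0, "ry": 0, "rz": 0},
  {"tx": -62, "ty": 1, "tz": 1, "rx": 0, "ry": 0, "rz": 0},
  {"tx": -70, "ty": 1, "tz": 1, "rx": 0, "ry": 0, "rz": 0},
  {"tx": -78, "ty": 1, "tz": 1, "rx": 0, "ry": 0, "rz": 0},
  {"tx": -86, "ty": 1, "tz": 1, "rx": 0, "ry": 0, "rz": 0},
])

```text
time: 9.55
position: [0.5207, 0.0763, 0.0718]
tool_rot: [-3.136, 0.003, 1.463]
wrist_force: [0.6, 4.0, 2.4]
width: 0.0599
finger_force: 2.4
```

```bash
python3 - <<'E'
from h import *
st(); to(-7,59,73,90)
c=grab('scene','s2'); cv2.imwrite('pics/c3.png',cv2.resize(c['color'][140:290,180:400,::-1],None,fx=3,fy=3))
E
```

```text
t 9.55 board [ -9.  111.3] z 71.8 rpy [-3.136e+00  3.000e-03  1.463e+00] F_board [0.1 4.1] 2.4 w 59.9
(-7, 59, 73, 90) t [-52.3   1.9  -1.1] r [-0.3  0.2  0. ]
```

View pics/c3.png

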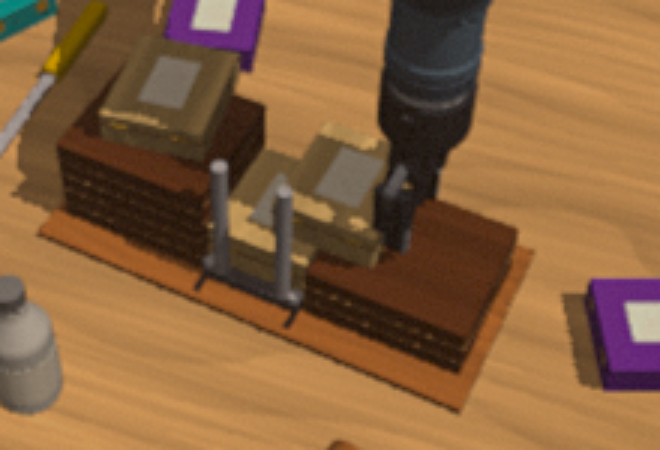

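The middle case is sliding squarely across at crop (340,190), pushed by both fingers; the posts stand at (220,215) and (285,245).

Emit:
drive_tool([
  {"tx": -6, "ty": 2, "tz": -1, "rx": 0, "ry": 0, "rz": 0},
  {"tx": -12, "ty": 2, "tz": -1, "rx": 0, "ry": 0, "rz": 0},
  {"tx": -18, "ty": 2, "tz": -1, "rx": 0, "ry": 0, "rz": 0},
  {"tx": -24, "ty": 2, "tz": -1, "rx": 0, "ry": 0, "rz": 0},
  {"tx": -30, "ty": 2, "tz": -1, "rx": 0, "ry": 0, "rz": 0},
  {"tx": -35, "ty": 2, "tz": -1, "rx": 0, "ry": 0, "rz": 0},
  {"tx": -40, "ty": 2, "tz": -1, "rx": 0, "ry": 0, "rz": 0},
  {"tx": -44, "ty": 2, "tz": -1, "rx": 0, "ry": 0, "rz": 0},
  {"tx": -47, "ty": 2, "tz": -1, "rx": 0, "ry": 0, "rz": 0},
  {"tx": -49, "ty": 2, "tz": -1, "rx": 0, "ry": 0, "rz": 0},
  {"tx": -49, "ty": 2, "tz": -1, "rx": 0, "ry": 0, "rz": 0},
])

```text
time: 10.7
position: [0.5176, 0.0275, 0.0731]
tool_rot: [-3.137, 0.004, 1.463]
wrist_force: [-0.4, 0.8, -0.1]
width: 0.0601
finger_force: 0.2
```

```bash
cat >> h.py <<'E'
def top(c,z0,lo=None,hi=None,zt=.004):
    "rect of the level surface at height z0 within board limits (mm)"
    P=pts(c); b=(P[...,:2]-O)@B*1000
    m=(abs(P[...,2]-z0)<zt)&(c['range_z']>0)
    if lo is not None: m&=np.all((b>lo)&(b<hi),-1)
    q=b[m]; (x,y),(w,h),a=cv2.minAreaRect(q.astype(np.float32))
    print('z',z0,'n',m.sum(),'x 2..98%',np.percentile(q[:,0],[1,99]).round(1),'y',np.percentile(q[:,1],[1,99]).round(1),'rect',np.round([x,y,w,h,a],1))
E
python3 - <<'E'
from h import *
st()
for n in('scene','side'):
    c=grab(n,'e_'+n); top(c,.103,[-80,-49],[80,49+8]); 
E
```

```text
t 10.7 board [-6.7 62.4] z 73.1 rpy [-3.137  0.004  1.463] F_board [-0.4  0.8] -0.1 w 60.1
z 0.103 n 818 x 2..98% [-59.1  77. ] y [-42.7  50. ] rect [  9.1   4.4  96.2 141.8  89.9]
z 0.103 n 587 x 2..98% [-62.   40.4] y [-44.1  52.7] rect [ -9.2   3.  106.9 103.7   1.9]
```

Emit:
drive_tool([
  {"tx": -2, "ty": 0, "tz": 0, "rx": 0, "ry": 0, "rz": 0},
  {"tx": -4, "ty": 0, "tz": 0, "rx": 0, "ry": 0, "rz": 0},
  {"tx": -5, "ty": 0, "tz": 0, "rx": 0, "ry": 0, "rz": 0},
  {"tx": -5, "ty": 0, "tz": 0, "rx": 0, "ry": 0, "rz": 0},
])

```text
time: 11.2
position: [0.5173, 0.0231, 0.0732]
tool_rot: [-3.137, 0.003, 1.463]
wrist_force: [0.1, 2.7, 1.6]
width: 0.0597
finger_force: 1.3
```

```bash
python3 - <<'E'
from h import *
st()
E
```

```text
t 11.2 board [-6.6 58. ] z 73.2 rpy [-3.137e+00  3.000e-03  1.463e+00] F_board [-0.1  2.7] 1.6 w 59.7
```

Emit:
drive_tool([
  {"tx": 12, "ty": 0, "tz": 0, "rx": 0, "ry": 0, "rz": 0},
  {"tx": 30, "ty": 0, "tz": -20, "rx": 0, "ry": 0, "rz": 0},
  {"tx": 30, "ty": 0, "tz": -65, "rx": 0, "ry": 0, "rz": -5},
  {"tx": 25, "ty": -20, "tz": -100, "rx": 0, "ry": 0, "rz": -13},
  {"tx": 0, "ty": -50, "tz": -110, "rx": 0, "ry": 0, "rz": -21},
  {"tx": -30, "ty": -80, "tz": -110, "rx": 0, "ry": 0, "rz": -29},
  {"tx": -58, "ty": -90, "tz": -110, "rx": 0, "ry": 0, "rz": -37},
  {"tx": -58, "ty": -90, "tz": -110, "rx": 0, "ry": 0, "rz": -45},
  {"tx": -58, "ty": -90, "tz": -100, "rx": 0, "ry": 0, "rz": -53},
  {"tx": -58, "ty": -90, "tz": -90, "rx": 0, "ry": 0, "rz": -61},
  {"tx": -58, "ty": -90, "tz": -80, "rx": 0, "ry": 0, "rz": -69},
  {"tx": -58, "ty": -90, "tz": -70, "rx": 0, "ry": 0, "rz": -77},
], grip=0)

```text
time: 12.4
position: [0.4216, -0.0248, 0.1433]
tool_rot: [-3.137, -0.004, 2.812]
wrist_force: [0.1, -0.9, 0.2]
width: 0.0003
finger_force: 0.0
```

```bash
python3 - <<'E'
from h import *
st(); to(-86,-0.5,82,180)
c=grab('scene','s3'); top(c,.103,[-80,-48.5],[65,57])
c['color']; cv2.imwrite('pics/c4.png',cv2.resize(c['color'][140:290,180:400,::-1],None,fx=3,fy=3))
E
```

```text
t 12.4 board [-96.5   0.1] z 143.3 rpy [-3.137 -0.004  2.812] F_board [ 0.2 -0.8] 0.2 w 0.3
(-86, -0.5, 82, 180) t [-10.6   2.   61.2] r [ -0.3  -0.3 -12.6]
z 0.103 n 1059 x 2..98% [-58.3  49.1] y [-46.3  47.8] rect [ -4.5   0.   97.5 110.9  89.4]
```

View pics/c4.png

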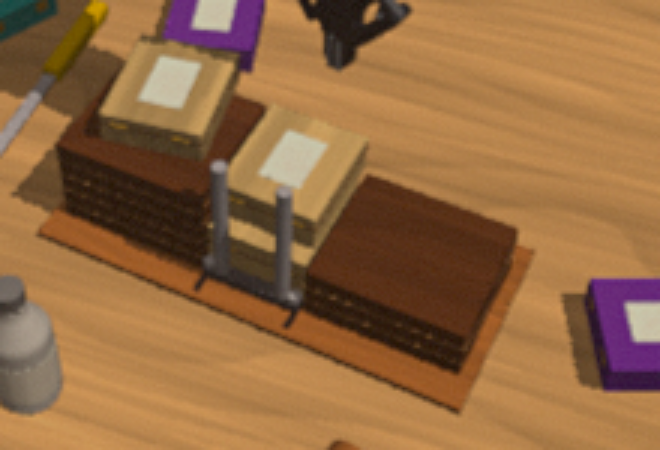

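The middle case sits square on the base at crop (295,165), about 15 mm short of the posts. Now down in front and press back.

Emit:
drive_tool([
  {"tx": -3, "ty": 1, "tz": 20, "rx": -0.3, "ry": -0.3, "rz": -8},
  {"tx": -8, "ty": 2, "tz": 40, "rx": -0.3, "ry": -0.3, "rz": -12.6},
  {"tx": -11, "ty": 2, "tz": 58, "rx": -0.3, "ry": -0.3, "rz": -12.6},
  {"tx": -11, "ty": 2, "tz": 61, "rx": -0.3, "ry": -0.3, "rz": -12.6},
  {"tx": -11, "ty": 2, "tz": 61, "rx": -0.3, "ry": -0.3, "rz": -12.6},
  {"tx": -11, "ty": 2, "tz": 61, "rx": -0.3, "ry": -0.3, "rz": -12.6},
])

```text
time: 13.05
position: [0.4328, -0.0267, 0.0834]
tool_rot: [3.14, 0.002, 3.026]
wrist_force: [0.6, -0.0, -0.9]
width: -0.0001
finger_force: 0.0
```

```bash
python3 - <<'E'
from h import *
st(); to(-60,-0.5,82,180)
c=dict(np.load('s3.npz')); top(c,.1385,[-100,-210],[90,-55])
P=pts(c); b=(P[...,:2]-O)@B*1000
n=np.cross(cv2.blur(np.gradient(P,axis=1),(5,5)),cv2.blur(np.gradient(P,axis=0),(5,5))); n/=np.linalg.norm(n,axis=-1,keepdims=True)+1e-12
for nm,t in(('back',lambda n:n[...,0]),('side',lambda n:n[...,1])):
    m=(P[...,2]>.11)&(P[...,2]<.133)&(abs(n[...,2])<.4)&(abs(t(n@np.pad(np.block(B),((0,1),(0,1)))))>.85)&(b[...,1]<-55)&(b[...,1]>-200)&(abs(b[...,0])<90)
    if m.sum()>20: print(nm,m.sum(),cv2.fitLine(b[m].astype(np.float32),cv2.DIST_HUBER,0,.01,.01).ravel().round(3),np.ptp(b[m],0))
E
```

```text
t 13.05 board [-85.1  -0.6] z 83.4 rpy [3.140e+00 2.000e-03 3.026e+00] F_board [0.6 0.1] -0.9 w -0.1
(-60, -0.5, 82, 180) t [-25.1   0.3   1.4] r [ 0.1  0.1 -0.4]
z 0.1385 n 1036 x 2..98% [-66.   49.4] y [-174.   -71.8] rect [  -8.7 -124.2  113.9   96.6   10.1]
back 136 [   0.195   -0.981   42.982 -111.371] [20.24316806 86.68548267]
side 80 [  0.986   0.164 -16.853 -77.891] [115.45883321  66.34443017]
```

Emit:
drive_tool([
  {"tx": -5, "ty": 0, "tz": 1, "rx": 0, "ry": 0, "rz": -0.4},
  {"tx": -9, "ty": 0, "tz": 1, "rx": 0, "ry": 0, "rz": -0.4},
  {"tx": -12, "ty": 0, "tz": 1, "rx": 0, "ry": 0, "rz": -0.4},
  {"tx": -15, "ty": 0, "tz": 1, "rx": 0, "ry": 0, "rz": -0.4},
  {"tx": -18, "ty": 0, "tz": 1, "rx": 0, "ry": 0, "rz": -0.4},
  {"tx": -21, "ty": 0, "tz": 1, "rx": 0, "ry": 0, "rz": -0.4},
  {"tx": -24, "ty": 0, "tz": 1, "rx": 0, "ry": 0, "rz": -0.4},
  {"tx": -27, "ty": 0, "tz": 1, "rx": 0, "ry": 0, "rz": -0.4},
  {"tx": -28, "ty": 0, "tz": 1, "rx": 0, "ry": 0, "rz": -0.4},
])

```text
time: 13.95
position: [0.4608, -0.03, 0.0814]
tool_rot: [3.14, 0.001, 3.034]
wrist_force: [-2.5, 0.7, -1.5]
width: -0.0
finger_force: 1.0
```

```bash
python3 -c "
from h import *
st()"
```

```text
t 13.95 board [-56.9  -0.9] z 81.4 rpy [3.140e+00 1.000e-03 3.034e+00] F_board [-2.5  0.4] -1.5 w -0.0
```

Emit:
drive_tool([
  {"tx": -2, "ty": 0, "tz": 0, "rx": 0, "ry": 0, "rz": 0},
  {"tx": -4, "ty": 0, "tz": 0, "rx": 0, "ry": 0, "rz": 0},
  {"tx": -4, "ty": 0, "tz": 0, "rx": 0, "ry": 0, "rz": 0},
])

```text
time: 14.25
position: [0.463, -0.0301, 0.0814]
tool_rot: [3.14, -0.001, 3.034]
wrist_force: [-4.7, -0.3, 2.1]
width: -0.0002
finger_force: 2.6
```

```bash
python3 -c "
from h import *
st()"
```

```text
t 14.25 board [-54.7  -0.8] z 81.4 rpy [ 3.140e+00 -1.000e-03  3.034e+00] F_board [-4.6 -0.8] 2.1 w -0.2
```

Contact at the same x (-54.7). Press harder.

Emit:
drive_tool([
  {"tx": -2, "ty": 0, "tz": 0, "rx": 0, "ry": 0, "rz": 0},
  {"tx": -4, "ty": 0, "tz": 0, "rx": 0, "ry": 0, "rz": 0},
  {"tx": -5, "ty": 0, "tz": 0, "rx": 0, "ry": 0, "rz": 0},
  {"tx": -5, "ty": 0, "tz": 0, "rx": 0, "ry": 0, "rz": 0},
  {"tx": -5, "ty": 0, "tz": 0, "rx": 0, "ry": 0, "rz": 0},
])

```text
time: 14.75
position: [0.4631, -0.0301, 0.0807]
tool_rot: [3.14, -0.01, 3.034]
wrist_force: [-15.1, 0.4, 10.0]
width: -0.0002
finger_force: 8.0
```

```bash
python3 - <<'E'
from h import *
st()
c=grab('scene','s4'); top(c,.103,[-80,-48.5],[65,57])
# +y faces of base/middle just above low block; -x... use top extents
P=pts(c); b=(P[...,:2]-O)@B*1000
m=(b[...,0]>-40)&(b[...,0]<60)&(P[...,2]>.07)&(P[...,2]<.098)&(b[...,1]>40)&(b[...,1]<56)
print('mid +y face',m.sum(),np.percentile(b[m][:,1],[10,50,90]) if m.sum() else '')
for z in((.02,.058),(.068,.098)):
    m=(P[...,2]>z[0])&(P[...,2]<z[1])&(abs(b[...,1])<52)&(b[...,0]>55)&(b[...,0]<70)
    q=b[m]; print('back',z,m.sum(),np.median(q[:,0]),np.percentile(q[:,1],[1,99]))
E
```

```text
t 14.75 board [-54.7  -0.7] z 80.7 rpy [ 3.14  -0.01   3.034] F_board [-15.   -1.2] 10.0 w -0.2
z 0.103 n 1008 x 2..98% [-46.6  63.9] y [-46.4  47.9] rect [  2.9   0.4 125.1  96.5   0.7]
mid +y face 100 [47.22888685 47.90811909 48.52413411]
back (0.02, 0.058) 220 66.94726603973587 [-50.99356641  48.07155053]
back (0.068, 0.098) 181 66.93734312514815 [-51.13728585  48.36763806]
```

Emit:
drive_tool([
  {"tx": 15, "ty": 0, "tz": 0, "rx": 0, "ry": 0, "rz": 0},
  {"tx": 40, "ty": 0, "tz": -10, "rx": 0, "ry": 0, "rz": 0},
  {"tx": 40, "ty": 0, "tz": -58, "rx": 0, "ry": 0, "rz": 0},
  {"tx": 40, "ty": -20, "tz": -100, "rx": 0, "ry": 0, "rz": 8},
  {"tx": 30, "ty": -60, "tz": -120, "rx": 0, "ry": 0, "rz": 16},
  {"tx": 10, "ty": -100, "tz": -120, "rx": 0, "ry": 0, "rz": 24},
  {"tx": -10, "ty": -140, "tz": -120, "rx": 0, "ry": 0, "rz": 32},
  {"tx": -30, "ty": -180, "tz": -120, "rx": 0, "ry": 0, "rz": 40},
  {"tx": -38, "ty": -207, "tz": -115, "rx": 0, "ry": 0, "rz": 48},
  {"tx": -38, "ty": -207, "tz": -105, "rx": 0, "ry": 0, "rz": 56},
  {"tx": -38, "ty": -207, "tz": -95, "rx": 0, "ry": 0, "rz": 64},
  {"tx": -38, "ty": -207, "tz": -85, "rx": 0, "ry": 0, "rz": 72},
], grip=60)

```text
time: 16.0
position: [0.486, -0.2423, 0.1666]
tool_rot: [3.138, 0.001, 1.77]
wrist_force: [-0.2, -0.2, -0.2]
width: 0.06
finger_force: 0.0
```

```bash
python3 - <<'E'
from h import *
st(); to(-9,-206,113,90)
E
```

```text
t 16.0 board [  -8.9 -209.2] z 166.6 rpy [3.138e+00 1.000e-03 1.770e+00] F_board [-0.2 -0.3] -0.2 w 60.0
(-9, -206, 113, 90) t [ 3.1  0.6 53.6] r [ 0.2  0.  17.7]
```

Emit:
drive_tool([
  {"tx": 1, "ty": 0.5, "tz": 20, "rx": 0.2, "ry": 0, "rz": 8},
  {"tx": 2, "ty": 0.5, "tz": 40, "rx": 0.2, "ry": 0, "rz": 16},
  {"tx": 3, "ty": 0.5, "tz": 52, "rx": 0.2, "ry": 0, "rz": 17.7},
  {"tx": 3, "ty": 0.5, "tz": 53, "rx": 0.2, "ry": 0, "rz": 17.7},
  {"tx": 10, "ty": 0.5, "tz": 53, "rx": 0.2, "ry": 0, "rz": 17.7},
  {"tx": 17, "ty": 0.5, "tz": 53, "rx": 0.2, "ry": 0, "rz": 17.7},
  {"tx": 22, "ty": 0.5, "tz": 53, "rx": 0.2, "ry": 0, "rz": 17.7},
  {"tx": 27, "ty": 0.5, "tz": 53, "rx": 0.2, "ry": 0, "rz": 17.7},
  {"tx": 32, "ty": 0.5, "tz": 53, "rx": 0.2, "ry": 0, "rz": 17.7},
  {"tx": 37, "ty": 0.5, "tz": 53, "rx": 0.2, "ry": 0, "rz": 17.7},
  {"tx": 42, "ty": 0.5, "tz": 53, "rx": 0.2, "ry": 0, "rz": 17.7},
  {"tx": 47, "ty": 0.5, "tz": 53, "rx": 0.2, "ry": 0, "rz": 17.7},
])

```text
time: 17.2
position: [0.4759, -0.1946, 0.1137]
tool_rot: [-3.14, -0.001, 1.468]
wrist_force: [0.5, -2.1, 0.1]
width: 0.06
finger_force: 0.9
```

```bash
python3 - <<'E'
from h import *
st(); to(-9,-62,113,90)
c=grab('scene','s5'); top(c,.1385,[-100,-170],[90,50])
cv2.imwrite('pics/c5.png',cv2.resize(c['color'][140:290,180:400,::-1],None,fx=3,fy=3))
E
```

```text
t 17.2 board [ -24.  -162.9] z 113.7 rpy [-3.140e+00 -1.000e-03  1.468e+00] F_board [ 0.7 -2.1] 0.1 w 60.0
(-9, -62, 113, 90) t [100.8  15.6   0.7] r [-0.1 -0.   0.3]
z 0.1385 n 1118 x 2..98% [-64.6  79.7] y [-160.4   16.5] rect [  7.2 -65.5 205.5 147.7  89.4]
```

View pics/c5.png

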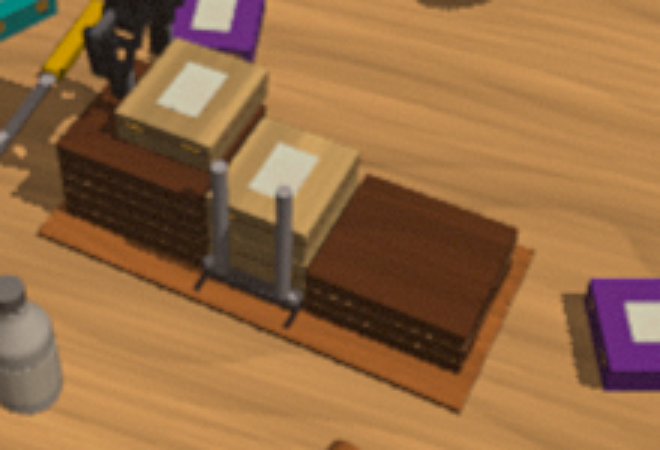

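The top case is squaring up at crop (190,100), but the tool drifted to x=-24, so I'll back off, recentre and push on.

Emit:
drive_tool([
  {"tx": -8, "ty": 0, "tz": 0, "rx": 0, "ry": 0, "rz": 0},
  {"tx": -8, "ty": 14, "tz": 0, "rx": 0, "ry": 0, "rz": 0},
  {"tx": -4, "ty": 15, "tz": 0, "rx": 0, "ry": 0, "rz": 0.3},
  {"tx": 3, "ty": 15, "tz": 0, "rx": 0, "ry": 0, "rz": 0.3},
  {"tx": 8, "ty": 15, "tz": 0, "rx": 0, "ry": 0, "rz": 0.3},
  {"tx": 14, "ty": 15, "tz": 0, "rx": 0, "ry": 0, "rz": 0.3},
  {"tx": 22, "ty": 15, "tz": 0, "rx": 0, "ry": 0, "rz": 0.3},
  {"tx": 30, "ty": 15, "tz": 0, "rx": 0, "ry": 0, "rz": 0.3},
  {"tx": 38, "ty": 15, "tz": 0, "rx": 0, "ry": 0, "rz": 0.3},
  {"tx": 46, "ty": 15, "tz": 0, "rx": 0, "ry": 0, "rz": 0.3},
  {"tx": 54, "ty": 15, "tz": 0, "rx": 0, "ry": 0, "rz": 0.3},
  {"tx": 62, "ty": 15, "tz": 0, "rx": 0, "ry": 0, "rz": 0.3},
])

```text
time: 18.45
position: [0.4971, -0.1342, 0.1137]
tool_rot: [-3.14, -0.0, 1.463]
wrist_force: [-0.8, -2.2, 2.4]
width: 0.0599
finger_force: 1.2
```

```bash
python3 - <<'E'
from h import *
st(); to(-9,-62,113,90)
E
```

```text
t 18.45 board [  -9.5 -100.5] z 113.7 rpy [-3.14  -0.     1.463] F_board [-0.6 -2.3] 2.4 w 59.9
(-9, -62, 113, 90) t [38.5  0.5  0.7] r [-0.1 -0.   0. ]
```

Emit:
drive_tool([
  {"tx": 6, "ty": 0.5, "tz": 0, "rx": 0, "ry": 0, "rz": 0},
  {"tx": 12, "ty": 0.5, "tz": 0, "rx": 0, "ry": 0, "rz": 0},
  {"tx": 18, "ty": 0.5, "tz": 0, "rx": 0, "ry": 0, "rz": 0},
  {"tx": 24, "ty": 0.5, "tz": 0, "rx": 0, "ry": 0, "rz": 0},
  {"tx": 29, "ty": 0.5, "tz": 0, "rx": 0, "ry": 0, "rz": 0},
  {"tx": 33, "ty": 0.5, "tz": 0, "rx": 0, "ry": 0, "rz": 0},
  {"tx": 37, "ty": 0.5, "tz": 0, "rx": 0, "ry": 0, "rz": 0},
  {"tx": 40, "ty": 0.5, "tz": 0, "rx": 0, "ry": 0, "rz": 0},
  {"tx": 41, "ty": 0.5, "tz": 0, "rx": 0, "ry": 0, "rz": 0},
  {"tx": 41, "ty": 0.5, "tz": 0, "rx": 0, "ry": 0, "rz": 0},
])

```text
time: 19.45
position: [0.5018, -0.0935, 0.1134]
tool_rot: [-3.139, -0.002, 1.463]
wrist_force: [0.4, 0.4, 0.2]
width: 0.0599
finger_force: 0.0
```

```bash
cat >> h.py <<'E'
def faces(c):
    P=pts(c); b=(P[...,:2]-O)@B*1000
    for nm,z in(('mid',(.070,.097)),('top',(.108,.132))):
        m=(b[...,0]>-40)&(b[...,0]<60)&(P[...,2]>z[0])&(P[...,2]<z[1])&(b[...,1]>40)&(b[...,1]<56)
        if m.sum()>10: print(nm,'+y face',m.sum(),np.percentile(b[m][:,1],[10,50,90]).round(1),'slope',np.polyfit(b[m][:,0],b[m][:,1],1).round(3))
E
python3 - <<'E'
from h import *
st()
for n in('scene','side'): c=grab(n,'f_'+n); print(n); faces(c)
E
```

```text
t 19.45 board [ -9.3 -59.6] z 113.4 rpy [-3.139e+00 -2.000e-03  1.463e+00] F_board [0.4 0.4] 0.2 w 59.9
scene
mid +y face 99 [47.2 47.8 48.5] slope [-0.    47.857]
top +y face 97 [43.8 48.1 48.9] slope [-3.9000e-02  4.7812e+01]
side
mid +y face 206 [46.  47.6 48.6] slope [-1.0000e-03  4.7426e+01]
top +y face 165 [46.7 47.8 49. ] slope [2.0000e-03 4.7827e+01]
```

Emit:
drive_tool([
  {"tx": -10, "ty": 0, "tz": 0, "rx": 0, "ry": 0, "rz": 0},
  {"tx": -30, "ty": 0, "tz": -20, "rx": 0, "ry": 0, "rz": 0},
  {"tx": -30, "ty": 0, "tz": -65, "rx": 0, "ry": 0, "rz": -5},
  {"tx": -25, "ty": -25, "tz": -80, "rx": 0, "ry": 0, "rz": -13},
  {"tx": 0, "ty": -60, "tz": -80, "rx": 0, "ry": 0, "rz": -21},
  {"tx": 30, "ty": -90, "tz": -80, "rx": 0, "ry": 0, "rz": -29},
  {"tx": 59, "ty": -92, "tz": -80, "rx": 0, "ry": 0, "rz": -37},
  {"tx": 59, "ty": -92, "tz": -80, "rx": 0, "ry": 0, "rz": -45},
  {"tx": 59, "ty": -92, "tz": -75, "rx": 0, "ry": 0, "rz": -53},
  {"tx": 59, "ty": -92, "tz": -70, "rx": 0, "ry": 0, "rz": -61},
  {"tx": 59, "ty": -92, "tz": -60, "rx": 0, "ry": 0, "rz": -69},
  {"tx": 59, "ty": -92, "tz": -50, "rx": 0, "ry": 0, "rz": -77},
], grip=0)

```text
time: 20.75
position: [0.417, -0.026, 0.1637]
tool_rot: [3.141, -0.002, 2.812]
wrist_force: [-0.8, -0.2, -1.0]
width: 0.0001
finger_force: 0.0
```

```bash
python3 - <<'E'
from h import *
st(); to(-90,0,118,180)
c=grab('scene','s6'); top(c,.137,[-80,-60],[63,60]); faces(c)
cv2.imwrite('pics/c6.png',cv2.resize(c['color'][140:290,180:400,::-1],None,fx=3,fy=3))
E
```

```text
t 20.75 board [-100.9   -1.6] z 163.7 rpy [ 3.141e+00 -2.000e-03  2.812e+00] F_board [-0.8 -0.3] -1.0 w 0.1
(-90, 0, 118, 180) t [-10.3   4.   45.7] r [  0.   -0.1 -12.7]
z 0.137 n 1154 x 2..98% [-64.1  44. ] y [-46.2  48.2] rect [-10.5   0.5  96.9 113.4  89.6]
mid +y face 103 [47.1 47.9 48.5] slope [-2.0000e-03  4.7909e+01]
top +y face 103 [44.5 48.1 48.9] slope [-3.7000e-02  4.7833e+01]
```

View pics/c6.png

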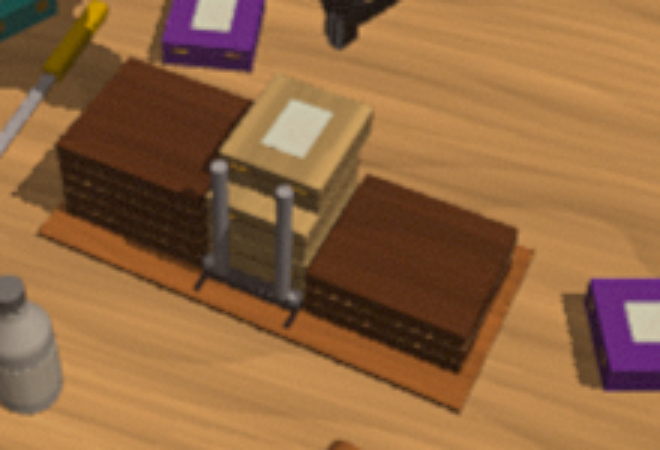

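The top case lies square on the column at crop (300,135), set ~20 mm forward of the posts. Now press it back.

Emit:
drive_tool([
  {"tx": -4, "ty": 2, "tz": 20, "rx": 0, "ry": 0, "rz": -8},
  {"tx": -8, "ty": 4, "tz": 38, "rx": 0, "ry": 0, "rz": -12.7},
  {"tx": -10, "ty": 4, "tz": 45, "rx": 0, "ry": 0, "rz": -12.7},
  {"tx": -10, "ty": 4, "tz": 46, "rx": 0, "ry": 0, "rz": -12.7},
  {"tx": -10, "ty": 4, "tz": 46, "rx": 0, "ry": 0, "rz": -12.7},
])

```text
time: 21.3
position: [0.4274, -0.025, 0.1181]
tool_rot: [3.14, -0.002, 3.026]
wrist_force: [-0.1, -0.1, -0.0]
width: -0.0001
finger_force: 0.0
```

```bash
python3 - <<'E'
from h import *
st(); to(-58,0,118,180)
E
```

```text
t 21.3 board [-90.6   0.4] z 118.1 rpy [ 3.140e+00 -2.000e-03  3.026e+00] F_board [-0.  -0.1] -0.0 w -0.1
(-58, 0, 118, 180) t [-32.6  -0.2   0. ] r [ 0.1 -0.1 -0.4]
```

Emit:
drive_tool([
  {"tx": -8, "ty": 0, "tz": 0, "rx": 0, "ry": 0, "rz": -0.4},
  {"tx": -12, "ty": 0, "tz": 0, "rx": 0, "ry": 0, "rz": -0.4},
  {"tx": -15, "ty": 0, "tz": 0, "rx": 0, "ry": 0, "rz": -0.4},
  {"tx": -18, "ty": 0, "tz": 0, "rx": 0, "ry": 0, "rz": -0.4},
  {"tx": -21, "ty": 0, "tz": 0, "rx": 0, "ry": 0, "rz": -0.4},
  {"tx": -24, "ty": 0, "tz": 0, "rx": 0, "ry": 0, "rz": -0.4},
  {"tx": -27, "ty": 0, "tz": 0, "rx": 0, "ry": 0, "rz": -0.4},
  {"tx": -30, "ty": 0, "tz": 0, "rx": 0, "ry": 0, "rz": -0.4},
  {"tx": -33, "ty": 0, "tz": 0, "rx": 0, "ry": 0, "rz": -0.4},
  {"tx": -35, "ty": 0, "tz": 0, "rx": 0, "ry": 0, "rz": -0.4},
  {"tx": -37, "ty": 0, "tz": 0, "rx": 0, "ry": 0, "rz": -0.4},
  {"tx": -38, "ty": 0, "tz": 0, "rx": 0, "ry": 0, "rz": -0.4},
])

```text
time: 22.5
position: [0.4632, -0.0288, 0.1172]
tool_rot: [3.141, -0.006, 3.035]
wrist_force: [-8.5, 0.0, 6.0]
width: -0.0001
finger_force: 4.2
```

```bash
python3 -c "
from h import *
st()"
```

```text
t 22.5 board [-54.7   0.6] z 117.2 rpy [ 3.141 -0.006  3.035] F_board [-8.4 -0.9] 6.0 w -0.1
```

Emit:
drive_tool([
  {"tx": -2, "ty": 0, "tz": 0, "rx": 0, "ry": 0, "rz": 0},
  {"tx": -4, "ty": 0, "tz": 0, "rx": 0, "ry": 0, "rz": 0},
  {"tx": -4, "ty": 0, "tz": 0, "rx": 0, "ry": 0, "rz": 0},
  {"tx": -4, "ty": 0, "tz": 0, "rx": 0, "ry": 0, "rz": 0},
])

```text
time: 22.9
position: [0.4631, -0.0287, 0.1164]
tool_rot: [3.141, -0.013, 3.035]
wrist_force: [-14.6, 0.9, 9.5]
width: 0.0002
finger_force: 7.5
```

```bash
python3 -c "
from h import *
st()"
```

```text
t 22.9 board [-54.8   0.6] z 116.4 rpy [ 3.141 -0.013  3.035] F_board [-14.6  -0.7] 9.5 w 0.2
```

Pressed with 14.6 N at the same stop position. Back off, lift clear, and check.

Emit:
drive_tool([
  {"tx": 6, "ty": 0, "tz": 0, "rx": 0, "ry": 0, "rz": 0},
  {"tx": 20, "ty": 0, "tz": 0, "rx": 0, "ry": 0, "rz": 0},
  {"tx": 45, "ty": 0, "tz": -5, "rx": 0, "ry": 0, "rz": 0},
  {"tx": 45, "ty": 0, "tz": -50, "rx": 0, "ry": 0, "rz": 0},
  {"tx": 45, "ty": 0, "tz": -80, "rx": 0, "ry": 0, "rz": 0},
  {"tx": 45, "ty": 0, "tz": -80, "rx": 0, "ry": 0, "rz": 0},
  {"tx": 45, "ty": 0, "tz": -80, "rx": 0, "ry": 0, "rz": 0},
])

```text
time: 23.6
position: [0.4262, -0.0252, 0.1985]
tool_rot: [3.141, 0.002, 3.035]
wrist_force: [0.6, 0.4, -0.8]
width: 0.0006
finger_force: 0.0
```

```bash
python3 - <<'E'
from h import *
st()
c=grab('scene','s7'); top(c,.137,[-80,-60],[63,60]); faces(c)
P=pts(c); b=(P[...,:2]-O)@B*1000
for z in((.02,.058),(.068,.098),(.108,.132)):
    m=(P[...,2]>z[0])&(P[...,2]<z[1])&(abs(b[...,1])<48)&(b[...,0]>55)&(b[...,0]<70)
    q=b[m]; print('back',z,m.sum(),np.median(q[:,0]))
cv2.imwrite('pics/c7.png',cv2.resize(c['color'][140:290,180:400,::-1],None,fx=3,fy=3))
E
```

```text
t 23.6 board [-91.9   0.2] z 198.5 rpy [3.141e+00 2.000e-03 3.035e+00] F_board [0.5 0.5] -0.8 w 0.6
z 0.137 n 1087 x 2..98% [-41.2  61.4] y [-46.   48.4] rect [9.500e+00 1.000e+00 1.069e+02 9.820e+01 1.000e-01]
mid +y face 98 [47.1 47.9 48.5] slope [1.0000e-03 4.7846e+01]
top +y face 92 [47.7 48.5 49.2] slope [2.0000e-03 4.8482e+01]
back (0.02, 0.058) 196 66.85154573589436
back (0.068, 0.098) 160 66.55789439101682
back (0.108, 0.132) 145 66.88435275404535
```

View pics/c7.png

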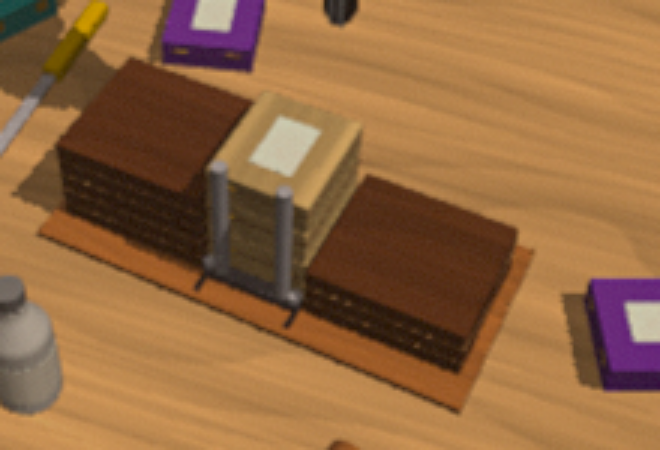

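The picture shows a square column of three against the posts, at crop (290,180). The case faces line up within 1 mm.

```bash
python3 -c "
from h import *
print(r.job_done())"
```

```text
the job is handed in; nothing more can be done
None
```

The job is handed in after about 24 s: the three cases stand in a square column against the posts, with the middle and top cases each pressed back at about 15 N; the judge gave no verdict.

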